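Take one catch tray off the nested stack for the belt grinder

TASK

The belt grinder needs a clean catch tray: take only the top steel tray off the nested stack in the sloping rack, without pulling up the tray beneath it. Lower it level into the low-fenced holder beside the grinder so that it sits flat on the holder's floor inside the fence, and let go of it there. Leave the other trays in the rack, and the jar and the wooden handle blank where they stand.

Things in the scene. Friction and masses are not known exactly. Their poses are not given: they have to be found in the camera images.
- tray_top: Top one of 3 identical nested steel trays, 116 (own x) x 160 (y) x 45 mm high, 0.22 kg, tilted 25 degrees in the rack. Upper 20 mm of the wall: upright hem 8 mm thick, its middle 54 mm from the centre in x, 76 in y. Below it a 3 mm groove; the body, 99 x 143 mm, narrows to 86 x 130 at the underside. Origin: centre of the underside; x up the slope, away from the robot; y level; z out of the open mouth.
- tray_mid: Same tray, second in the stack; origin and axes alike. Nested trays lie 24 mm apart along z: only the top tray's hem and groove show above this one's rim; their hems are flush, so fingers reaching over 24 mm below the top rim take both. The top tray fits closely in this one: draw it out along its own z (25 degrees off vertical) over 25 mm before turning it.
- tray_low: Same tray, lowest in the stack, lying on the rack's seat; origin and axes alike. It stays in the rack.
- rack: Fixed plywood rack, base 160 x 180 mm, on the left half of the bench. Its seat board slopes 25 degrees, rising away from the robot, with a low lip at the lower edge. Origin: centre of the base, on the bench, 75 mm below the middle of the seat; x level, the way the slope rises; y along the lip; z up.
- holder_seat (a point): Centre of the floor of the fixed grey tray holder, 6 mm above the bench, right half of the bench. A fence 10 mm high, 8 mm thick encloses 116 (own x) x 160 mm (own y): a tray fits inside lengthwise, either way round, 15 mm to spare each side at its underside, its hem above the fence. z up. The grinder, 0.27 m tall, fixed to the holder, stands 135 to 355 mm off towards own -y.
- jar: Closed amber glass jar with a white cap, 54 mm across, 95 mm high, standing between the rack and the holder, farther from the robot. Origin: centre of its underside. Not to be moved.
- blank: Wooden knife-handle blank lying flat, 125 x 34 x 26 mm, between the rack and the holder, nearer the robot. Origin: centre of its underside. Not to be moved.
Mind the look-alikes: they are no part of the job. What is shaped like the tray_top but blue is not meant. What is shaped like the tray_mid but purple is not meant.

How it is judged:
On the way, in this order (a step that is already met when the one before it is completed fails the run):
1. the top tray is lifted clear of the stack (its origin over 60 mm from that of the tray beneath) by the fingers (distance between tray_top and tray_mid above 0.06 m and contact force between the fingers and tray_top above 0.3 N), for 0.1 s.
2. the tray is lowered by the fingers to within 20 mm of the holder's floor, over it, before it is let go (z of tray_top in the frame of holder_seat below 0.02 m and horizontal distance between tray_top and holder_seat below 0.03 m and contact force between the fingers and tray_top above 0.3 N), for 0.05 s.
At the end, for the whole second after the job is handed in: The top tray is at rest, level (0.06 rad), flat on the holder's floor (5 mm) inside the fence (22 mm from its centre), its length along the holder's (0.35 rad); the other two trays are within 20 mm of their places in the rack, jar and blank within 40 mm of theirs (horizontal distance between tray_top and holder_seat below 0.022 m and z of tray_top in the frame of holder_seat between -0.004 and 0.005 m and angle between tray_top's own z axis and vertical below 0.06 rad and angle between the y axis of tray_top and the y axis of holder_seat, either way round below 0.35 rad and linear speed of tray_top below 0.02 m/s and distance of each of tray_mid, tray_low from where it was at the start of the episode below 0.02 m and distance of each of jar, blank from where it was at the start of the episode below 0.04 m); the robot touches nothing.
It fails at once if a tray that should stay in the rack was dragged more than 20 mm (distance of any of tray_mid, tray_low from where it was at the start of the episode above 0.02 m).
It fails at once if the jar or the handle blank was pushed more than 40 mm (distance of any of jar, blank from where it was at the start of the episode above 0.04 m).
It also fails if it takes over 35 s, if anything falls off the work surface, if the arm or the gripper's body presses on something with over 40 N, if the wrist force passes 120 N, or if a joint passes its speed limit or range.

ROBOT

A 6-joint arm with a two-finger parallel gripper is mounted at the origin on the work surface. World frame = base frame: x ahead of the robot, y to its left, z up, the work surface at z = 0. Lengths are in m, angles in rad, forces in N, time in s.
With the tool pointing down it reaches from about 0.375 to 0.925 m from the base axis. Payload 5.7 kg.
Tool frame: the origin (TCP) lies on the centre line of the jaws, within the pads' length; the fingertips stand manip.tip_extent ahead of it and the grasp point (between the pads) lies 8 mm behind it (manip.tip_extent is the distance from the TCP to the fingertips, in m); z points along the fingers, y is the direction in which the jaws open and shut (so a half turn about z gives the same grasp; the last joint's range is limited). The gripper opens to 88 mm and grips with 3 to 60 N. Pads are 20 mm wide; open, the fingers measure 115 mm over their backs; the gripper's body (75 mm by 178 mm) begins 61 mm behind the grasp point.
Start: joints at [-1.46, 0.359, 1.51, -0, 1.272, -0.115], TCP at [0.134, -0.585, 0.208] pointing down, gripper open.
Joint ranges: [-2.97, 2.97], [-1.01, 2.36], [0.21, 2.38], [-0.96, 4.11], [0.2, 2.71], [-2.98, 2.98]. Speed limits (rad/s): [2.39, 2.39, 3.14, 3.14, 3.14, 3.14].

INTERFACE

Orientations are given as a 3x3 rotation matrix whose columns are the frame's x, y, z axes.
In Python, from bench import manip gives the robot as it stands. The module is installed in compiled form; this text tells all that it offers. Calls block until the motion is done:
- manip.movep(position, orientation): joint-space move of the TCP to a pose.
- manip.move_linear(position, attitude=None, v=0.15, stop_force=None): straight line of the TCP; attitude=None keeps the orientation; v is the mean speed in m/s. With stop_force (N) it stops when the force on the tool has changed by that much, and returns True; else False.
- manip.goto_joints(angles): joint-space move.
- manip.move_gripper(opening): finger opening in m; the grip force is fixed at half the most; returns when the fingers have stopped.
- manip.pause(seconds).
- manip.inverse_kinematics(position, orientation): joint angles nearest the present ones, or None.
- manip.grab_frame(name): name is "scene" or "side" or "wrist"; returns a dict with "img" (420x560x3 uint8, red, green, blue), "fx", "fy", "cx", "cy" (pixels), "R" (3x3) and "t" (3): a world point X has camera coordinates R X + t; the wrist camera has in their place "hand_eye" (4x4, takes a point from camera to tool coordinates, whose origin is the TCP and whose axes are the flange's). Camera axes: x right, y down, z forward; pixel columns grow to the right and rows downward; lengths in m; the calibration is good to about 2 mm. A picture is of the moment at which its call begins: read the wrist's pose just before it. There is no depth.
A pose or a line that the arm cannot do raises manip.IKError and nothing moves.
- manip.hand_in(): hands the job in, once; it reports no verdict.
Readings, each from a call of its own:
- manip.current_clock(): time.
- manip.current_q(): joint angles.
- manip.current_qvel(): joint speeds.
- manip.current_joint_efforts(): joint torques, N m.
- manip.current_position(): TCP position.
- manip.current_orientation(): TCP orientation.
- manip.current_ft_force(): force on the tool from outside, world axes, zero at the start.
- manip.current_ft_torque(): the same for the moment, N m.
- manip.current_opening(): finger opening in m.
Only numpy, scipy, OpenCV 4.12 (cv2) and the standard library are available. Lean on these libraries where they do the work, as an engineer would, in place of code of your own. Each camera call takes 0.05 s, during which the arm holds its last target.

## Working session

There is one attempt and no reset: what is moved stays moved. The work goes in short steps, each a Python script; the robot and the scene stay as the last script left them, time stands still between calls to the robot, and variables do not carry over. Pictures are saved under pics/ and viewed, and the job is handed in when it is done.

```bash
mkdir -p pics
python3 - <<'E'
from bench import manip
import cv2,numpy as np
for n in ["scene","side","wrist"]:
    f=manip.grab_frame(n); cv2.imwrite(f"pics/{n}0.png",f["img"][:,:,::-1]); print(n,f["fx"],f["cx"],f["cy"])
    if n!="wrist": print(np.round(f["R"],3).tolist(),f["t"], -f["R"].T@f["t"])
    else: print(f["hand_eye"])
    np.savez(f"pics/{n}0.npz",**f)
print(manip.tip_extent,manip.current_clock(),manip.current_orientation(),manip.current_opening())
E
```

```text
scene 433.1231968195024 280.2527536412108 207.67724490178466
[[-0.327, 0.945, -0.008], [0.743, 0.252, -0.62], [-0.584, -0.209, -0.785]] [ 0.16673288 -0.31171398  1.14788424] [0.9564046  0.16051242 0.7086111 ]
side 434.65023053639254 271.28826190690097 211.85512655878404
[[-0.934, -0.358, 0.003], [-0.251, 0.65, -0.717], [0.255, -0.67, -0.697]] [0.43708018 0.19173137 0.83387439] [0.24408742 0.59065262 0.71742408]
wrist 321.0018884856604 276.4895955596416 214.7956997729084
[[-6.98411061e-04 -9.54391558e-01 -2.98556974e-01  8.21022914e-02]
 [ 9.99999277e-01 -3.74413510e-04 -1.14240662e-03 -7.73004655e-04]
 [ 9.78519468e-04 -2.98557556e-01  9.54391130e-01 -1.76551720e-01]
 [ 0.00000000e+00  0.00000000e+00  0.00000000e+00  1.00000000e+00]]
0.011 0.15 [[ 9.74622106e-01  2.23856477e-01 -1.70794121e-04]
 [ 2.23856488e-01 -9.74621055e-01  1.43979647e-03]
 [ 1.55848219e-04 -1.44149084e-03 -9.99998949e-01]] 0.08728512649849278
```

```bash
sleep 3; ls pics
```

```text
scene0.npz
scene0.png
side0.npz
side0.png
wrist0.npz
wrist0.png
```

View pics/scene0.png

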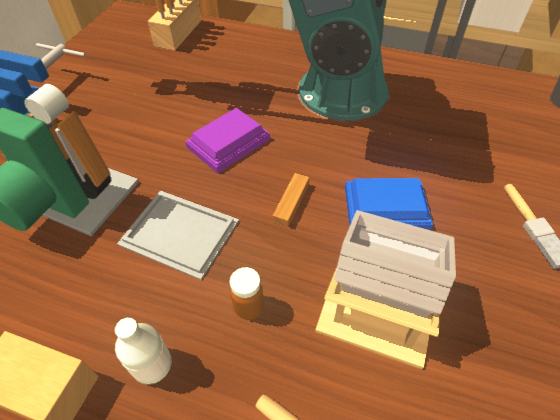

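View pics/side0.png

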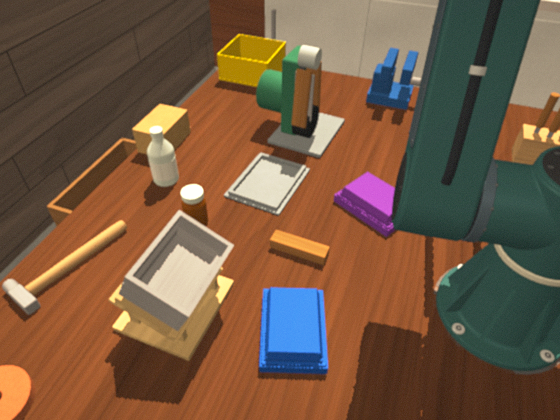

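View pics/wrist0.png

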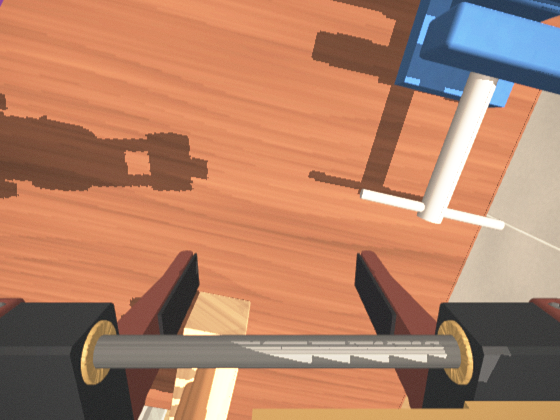

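The scene view shows the stack (about 395,260), the holder (180,232), the jar (247,290), the blank (292,198) and the blue and purple decoys. I'll enlarge these to pick points.

Run:
```python
import cv2
def z(n,x,y,w,h,s,o):
    i=cv2.imread(f"pics/{n}.png")[y:y+h,x:x+w]; cv2.imwrite(f"pics/{o}.png",cv2.resize(i,None,fx=s,fy=s,interpolation=cv2.INTER_CUBIC))
z("scene0",310,190,160,175,3.4,"z1"); z("side0",100,200,140,160,3.7,"z2"); z("scene0",110,180,140,100,5,"z3"); z("side0",215,140,110,80,6,"z4")
```

```text
(no output)
```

View pics/z1.png

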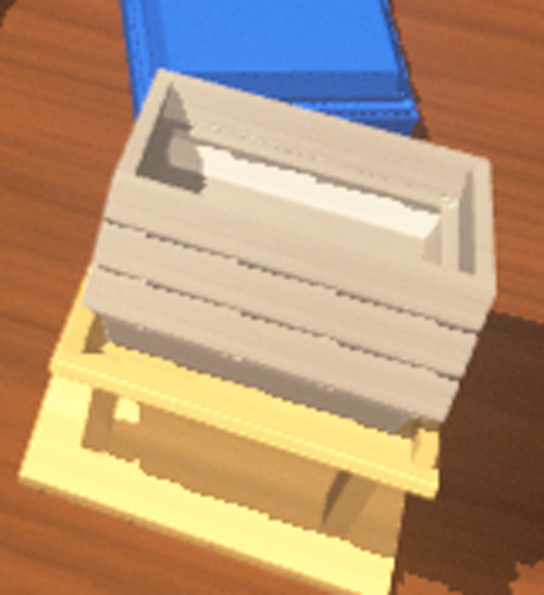

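View pics/z2.png

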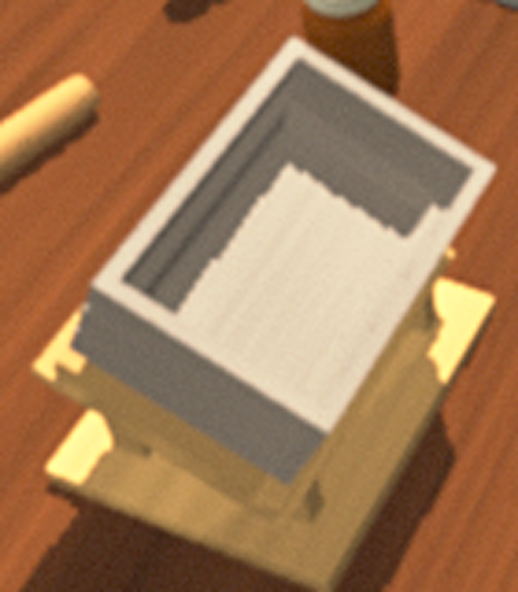

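View pics/z3.png

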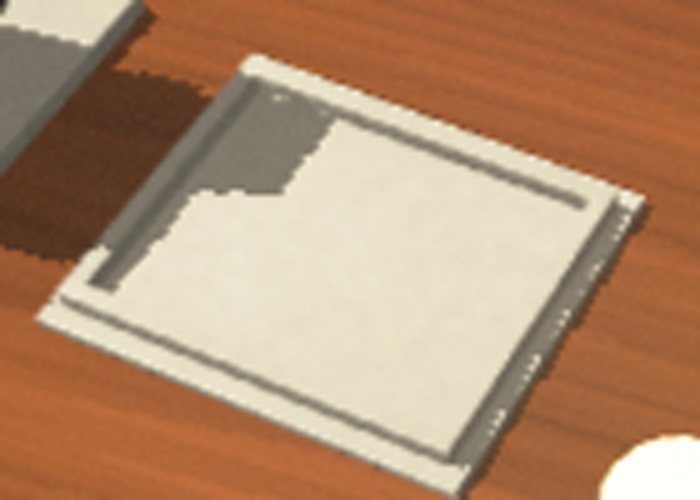

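View pics/z4.png

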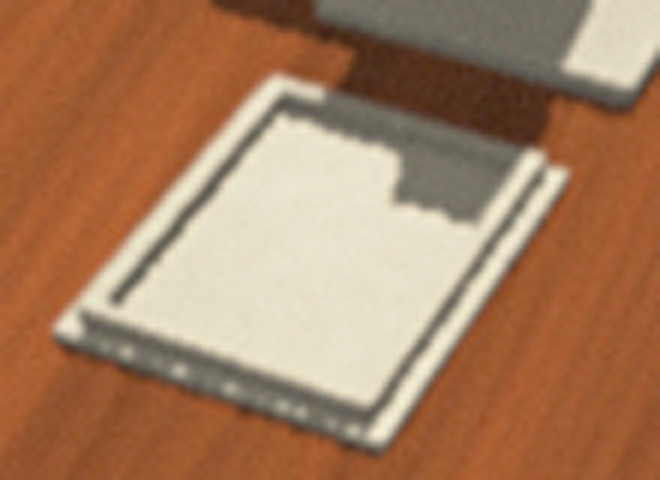

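```bash
cat > geo.py <<'E'
import numpy as np
from scipy.optimize import least_squares
S=dict(np.load("pics/scene0.npz"));D=dict(np.load("pics/side0.npz"))
def proj(f,X):
    c=np.atleast_2d(X)@f["R"].T+f["t"]; return np.c_[f["fx"]*c[:,0]/c[:,2]+f["cx"],f["fy"]*c[:,1]/c[:,2]+f["cy"]]
def ry(a): c,s=np.cos(a),np.sin(a); return np.array([[c,0,s],[0,1,0],[-s,0,c]])
def rz(a): c,s=np.cos(a),np.sin(a); return np.array([[c,-s,0],[s,c,0],[0,0,1]])
def tri(p,q):
    return least_squares(lambda X:np.r_[proj(S,X)[0]-p,proj(D,X)[0]-q],[.5,0,.05])
E
python3 - <<'E'
from geo import *
hs=[(159.6,191.6),(239,220.6),(202.4,278),(117.6,243.6)]
hd=[(309.7,168.7),(278.3,213.3),(224.7,194.7),(260.8,152.5)]
P=[]
for p,q in zip(hs,hd):
    r=tri(p,q);P.append(r.x);print(np.round(r.x,4),np.round(r.fun,1))
P=np.array(P);print([round(float(np.linalg.norm(P[i]-P[(i+1)%4])),4) for i in range(4)])
def m(v):return np.array([v[0],v[1],0.016])+(np.array([[-.066,-.088,0],[-.066,.088,0],[.066,.088,0],[.066,-.088,0]])@rz(v[2]).T)
r=least_squares(lambda v:np.r_[(proj(S,m(v))-hs).ravel(),(proj(D,m(v))-hd).ravel()],[.5,-.2,0]);print("holder",r.x,np.round(r.fun,1))
# tray rim: corners lowx-y, lowx+y, hix+y, hix-y
ts=[(358.5,210.6),(455,237.1)]
td=[(233.8,244.6),(187.8,317.6),(125.1,276.5),(178.9,210.3)]
for p,q in zip(ts,td):
    r=tri(p,q);print("t",np.round(r.x,4),np.round(r.fun,1))
def t(v):return v[:3]+np.array([[-.058,-.08,.045],[-.058,.08,.045],[.058,.08,.045],[.058,-.08,.045]])@(rz(v[3])@ry(-v[4])).T
f=lambda v:np.r_[(proj(S,t(v))[:2]-ts).ravel(),(proj(D,t(v))-td).ravel(),100*(v[4]-np.radians(25))]
r=least_squares(f,[.5,.25,.12,0,.43]);print("tray",r.x,np.degrees(r.x[3:]),np.round(r.fun,1)); print(t(r.x)); print(proj(S,t(r.x)))
J=r.jac;print(np.sqrt(np.diag(np.linalg.inv(J.T@J)))*.7)
E
```

```text
[ 0.4702 -0.2891 -0.0007] [-0.  -0.1 -0.1  0.1]
[ 0.4885 -0.0967  0.0023] [-0.3 -0.5 -0.4  0.5]
[ 0.6333 -0.1094  0.0037] [-0.2 -0.4 -0.4  0.4]
[ 0.6163 -0.3015  0.0017] [-0.4 -0.7 -0.7  0.9]
[0.1933, 0.1454, 0.1929, 0.1466]
holder [ 0.55597213 -0.19064252 -0.08856343] [ 2.3  0.9 -2.9 -1.  -0.1 -5.3  5.8 -3.4 -6.1 -2.3 -4.1 -4.9  0.5 -2.8
 -2.4  0.4]
t [0.4905 0.133  0.1331] [-0.5 -0.7 -0.7  0.6]
t [0.4943 0.2926 0.132 ] [ 0.1  0.2  0.2 -0.1]
tray [ 0.56344225  0.21043969  0.11580496 -0.02747299  0.43748102] [-1.57408643 25.06581583] [-0.8 -0.8 -0.   0.  -0.1  0.9  0.3 -0.2 -0.9  0.4  0.  -0.3  0.1]
[[0.48966939 0.13243676 0.13199471]
 [0.49406451 0.29237638 0.13199471]
 [0.59910018 0.28949001 0.18113916]
 [0.59470505 0.12955039 0.18113916]]
[[357.67748251 209.8441653 ]
 [454.98891411 237.13677398]
 [456.86558246 276.11192117]
 [344.14767002 242.31076671]]
[0.00056348 0.00064081 0.00089436 0.00584431 0.00662338]
```

Run:
```python
from geo import *
hs=[(159.6,191.6),(239,220.6),(202.4,278),(117.6,243.6)]
hd=[(309.7,168.7),(278.3,213.3),(224.7,194.7),(260.8,152.5)]
for z in (0,.003,.006):
  def m(v):return np.array([v[0],v[1],z])+(np.array([[-1,-1,0],[-1,1,0],[1,1,0],[1,-1,0]])*[v[3],v[4],0]@rz(v[2]).T)
  r=least_squares(lambda v:np.r_[(proj(S,m(v))-hs).ravel(),(proj(D,m(v))-hd).ravel()],[.5,-.2,0,.07,.09]);print("holder",z,np.round(r.x,4),np.degrees(r.x[2]),np.round(r.fun,1))
v=r.x
import cv2
for n,f in (("scene",S),("side",D)):
  im=f["img"][:,:,::-1].copy(); im=cv2.resize(im,None,fx=4,fy=4,interpolation=cv2.INTER_CUBIC)
  for hx,hy,z,c in ((.058,.080,.016,(0,0,255)),(.066,.088,.016,(0,255,0)),(.058,.08,.006,(255,0,0))):
    X=np.array([v[0],v[1],z])+np.array([[-hx,-hy,0],[-hx,hy,0],[hx,hy,0],[hx,-hy,0]])@rz(v[2]).T
    cv2.polylines(im,[np.int32((proj(f,X)+.5)*4)],True,c,1)
  c=proj(f,[v[0],v[1],0])[0]*4; x,y=np.int32(c); cv2.imwrite(f"pics/h_{n}.png",im[max(0,y-230):y+230,x-300:x+300])
```

```text
holder 0 [ 0.5518 -0.2    -0.0904  0.0729  0.096 ] -5.179103270448376 [-0.2 -0.2 -0.6 -0.2 -0.7  0.3 -0.3 -0.6 -0.1 -0.2 -0.   1.   0.1  1.2
 -0.4  1.3]
holder 0.003 [ 0.5524 -0.1984 -0.0902  0.0728  0.0957] -5.170026363930389 [ 0.1 -0.6 -0.2 -0.6 -0.4 -0.1 -0.1 -0.9 -0.6 -0.7 -0.5  0.3 -0.4  0.5
 -0.9  0.8]
holder 0.006 [ 0.553  -0.1968 -0.0901  0.0727  0.0954] -5.160971386972571 [ 0.4 -1.1  0.1 -1.1 -0.1 -0.5  0.2 -1.3 -1.  -1.3 -0.9 -0.3 -0.9 -0.1
 -1.3  0.2]
```

View pics/h_scene.png

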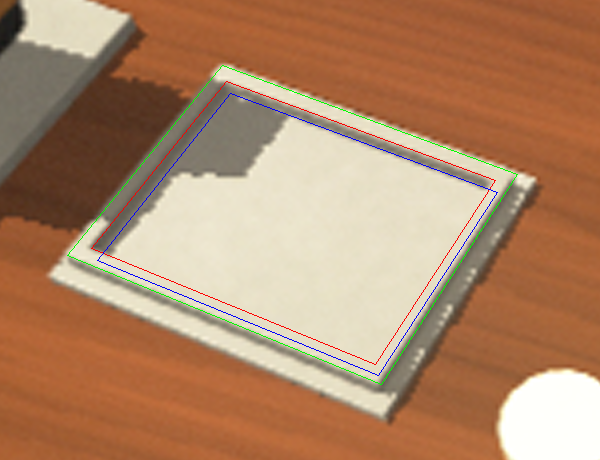

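View pics/h_side.png

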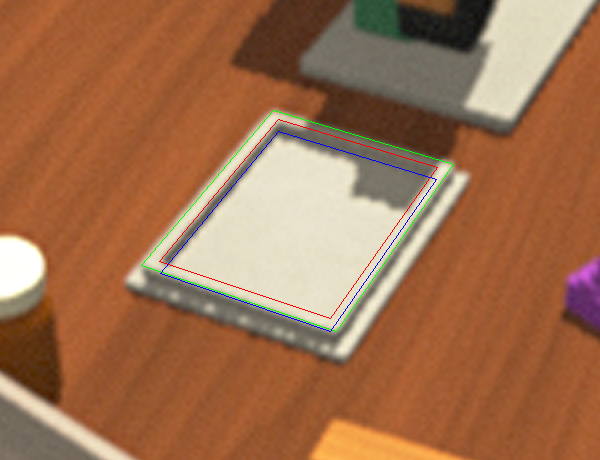

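Fits agree with the given sizes: the tray rim residuals are under 1 px, and the fence overlay matches. I'll grip the upper x-wall hem with the tool along the tray's −z. First I'll check IK.

```bash
cat >> geo.py <<'E'
T0=np.array([.56344,.21044,.1158]); RT=rz(-.0275)@ry(-np.radians(25))
H=np.array([.553,-.197,.006]); RH=rz(-.0902)
def grip(o,R,depth=.017,s=1,sg=1):
    "TCP pose for hem grip at tray pose (o,R), fingertips depth below rim"
    p=o+R@np.array([s*.054,0,.045-depth+.011]); y=sg*R[:,0]; z=-R[:,2]
    return p,np.c_[np.cross(y,z),y,z]
E
python3 - <<'E'
from bench import manip
from geo import *
for s in(1,-1):
 for sg in (1,-1):
  for nm,o,R in (("rack",T0,RT),("hov",T0+RT[:,2]*.1,RT),("up",T0+RT[:,2]*.08+[0,0,.08],RT),("lev",np.array([.56,.2,.25]),rz(-.03)),("lev2",H+[0,0,.24],RH),("place",H,RH)):
   p,Q=grip(o,R,s=s,sg=sg); q=manip.inverse_kinematics(p,Q); print(s,sg,nm,np.round(p,3),None if q is None else np.round(q,2))
E
```

```text
1 1 rack [0.596 0.21  0.174] [ 0.32  0.27  1.85 -0.25  0.62  0.52]
1 1 hov [0.554 0.211 0.265] [ 0.35  0.11  1.8  -0.21  0.83  0.49]
1 1 up [0.562 0.21  0.326] [ 0.34  0.06  1.69 -0.19  0.98  0.44]
1 1 lev [0.614 0.198 0.289] [ 0.21  0.37  1.3  -0.    1.48  0.24]
1 1 lev2 [ 0.607 -0.202  0.285] [-0.43  0.36  1.31 -0.    1.46 -0.34]
1 1 place [ 0.607 -0.202  0.045] [-0.43  0.59  1.58 -0.    0.98 -0.34]
1 -1 rack [0.596 0.21  0.174] [ 0.32  0.27  1.85 -0.25  0.62 -2.62]
1 -1 hov [0.554 0.211 0.265] [ 0.35  0.11  1.8  -0.21  0.83 -2.65]
1 -1 up [0.562 0.21  0.326] [ 0.34  0.06  1.69 -0.19  0.98 -2.7 ]
1 -1 lev [0.614 0.198 0.289] [ 0.21  0.37  1.3  -0.    1.48 -2.91]
1 -1 lev2 [ 0.607 -0.202  0.285] [-0.43  0.36  1.31 -0.    1.46  2.8 ]
1 -1 place [ 0.607 -0.202  0.045] [-0.43  0.59  1.58 -0.    0.98  2.8 ]
-1 1 rack [0.498 0.212 0.128] [ 0.4   0.24  2.07 -0.4   0.47  0.76]
-1 1 hov [0.456 0.213 0.219] [ 0.46  0.04  2.01 -0.3   0.72  0.67]
-1 1 up [0.464 0.213 0.281] [ 0.44 -0.03  1.91 -0.25  0.89  0.59]
-1 1 lev [0.506 0.202 0.289] [ 0.25  0.21  1.51 -0.    1.41  0.28]
-1 1 lev2 [ 0.499 -0.192  0.285] [-0.5   0.2   1.54 -0.    1.4  -0.41]
-1 1 place [ 0.499 -0.192  0.045] [-0.5   0.47  1.82 -0.    0.85 -0.41]
-1 -1 rack [0.498 0.212 0.128] [ 0.4   0.24  2.07 -0.4   0.47 -2.38]
-1 -1 hov [0.456 0.213 0.219] [ 0.46  0.04  2.01 -0.3   0.72 -2.47]
-1 -1 up [0.464 0.213 0.281] [ 0.44 -0.03  1.91 -0.25  0.89 -2.55]
-1 -1 lev [0.506 0.202 0.289] [ 0.25  0.21  1.51 -0.    1.41 -2.86]
-1 -1 lev2 [ 0.499 -0.192  0.285] [-0.5   0.2   1.54 -0.    1.4   2.74]
-1 -1 place [ 0.499 -0.192  0.045] [-0.5   0.47  1.82 -0.    0.85  2.74]
```

Run:
```python
from bench import manip
from geo import *
import cv2
dn=grip(H,rz(0.))[1]
o=manip.current_orientation()
manip.movep([.11,-.48,.40],o)
manip.movep([.47,.0,.40],dn)
p,Q=grip(T0+RT[:,2]*.09,RT)
manip.movep(p,Q); manip.move_gripper(.05)
print(manip.current_clock(),manip.current_position()-p)
P=manip.current_position();O=manip.current_orientation()
f=manip.grab_frame("wrist");im=cv2.resize(f["img"][:,:,::-1].copy(),None,fx=1.4,fy=1.4)
E=f["hand_eye"]
for z,c in((.045,(0,0,255)),):
 for hx,hy in((.058,.08),(.050,.072)):
  X=T0+np.array([[-hx,-hy,z],[-hx,hy,z],[hx,hy,z],[hx,-hy,z]])@RT.T
  C=((X-P)@O-E[:3,3])@E[:3,:3]
  u=np.c_[f["fx"]*C[:,0]/C[:,2]+f["cx"],f["fy"]*C[:,1]/C[:,2]+f["cy"]];print(u.round(),C[:,2].round(2))
  if (C[:,2]>0).all(): cv2.polylines(im,[np.int32((u+.5)*1.4)],True,c,1)
cv2.imwrite("pics/w1.png",im)
cv2.imwrite("pics/s1.png",manip.grab_frame("side")["img"][:,:,::-1])
```

```text
4.975 [-3.04745252e-05  3.20894746e-05 -9.13210804e-06]
[[156. 299.]
 [133. 119.]
 [282. 119.]
 [281. 299.]] [0.3  0.25 0.25 0.3 ]
[[164. 291.]
 [145. 129.]
 [272. 129.]
 [273. 291.]] [0.3  0.25 0.25 0.29]
```

View pics/w1.png

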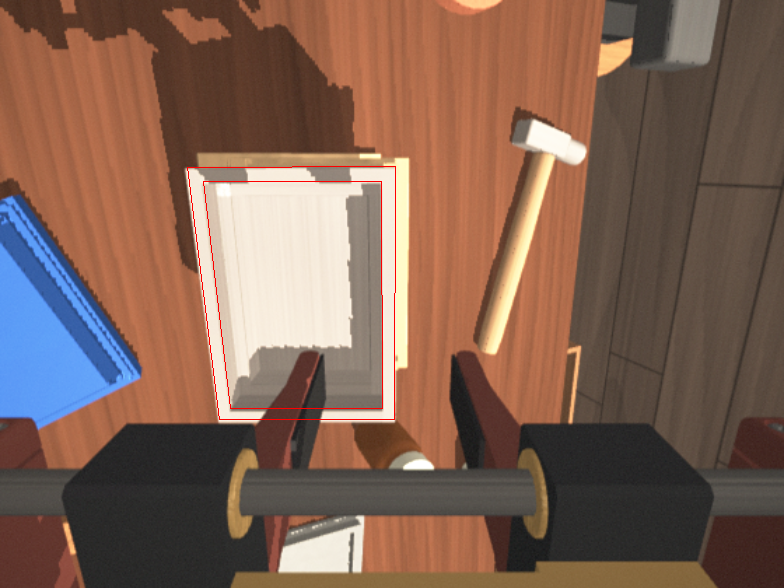

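View pics/s1.png

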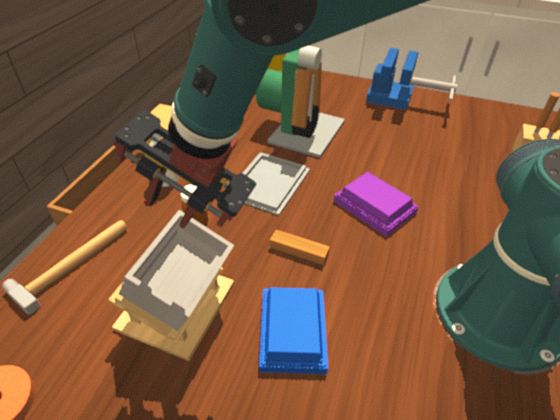

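The overlaid rim model matches the wrist view, and the right-hand (upper) wall lies midway between the fingers. Descending and gripping.

Run:
```python
from bench import manip
from geo import *
import cv2
p,Q=grip(T0,RT)
print(manip.move_linear(p,Q,v=.08,stop_force=6),manip.current_position()-p,manip.current_ft_force())
print(manip.move_gripper(0.0),manip.current_opening(),manip.current_ft_force(),manip.current_position()-p,manip.current_clock())
cv2.imwrite("pics/w2.png",manip.grab_frame("wrist")["img"][:,:,::-1])
cv2.imwrite("pics/s2.png",manip.grab_frame("side")["img"][:,:,::-1])
```

```text
False [0.00020373 0.00014394 0.00058886] [-0.09292644 -0.39296823 -0.21722765]
False 0.0005989560873416902 [ 0.10501352  0.05742656 -1.12117518] [ 6.85506904e-06 -2.46492872e-05 -4.58648905e-05] 7.225
```

View pics/w2.png

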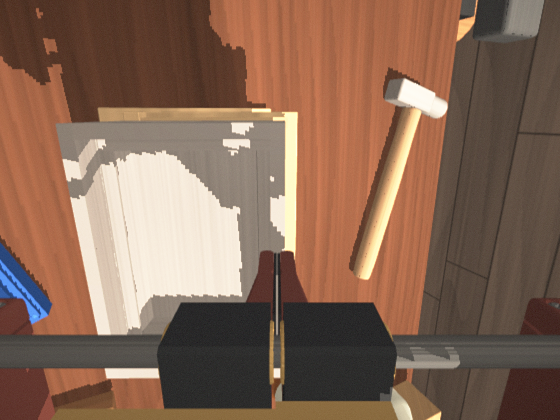

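View pics/s2.png

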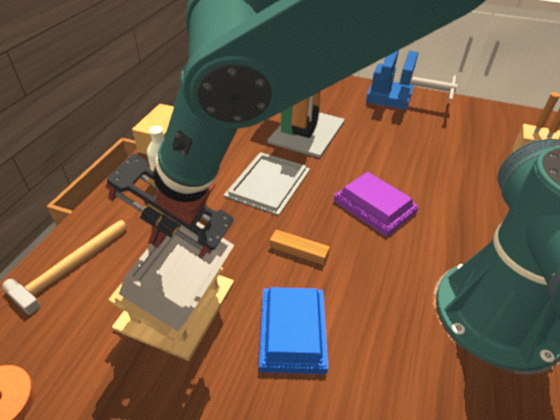

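Run:
```python
from bench import manip
from geo import *
import cv2
P=manip.current_position();O=manip.current_orientation()
print(P,O)
f=manip.grab_frame("wrist");E=f["hand_eye"]
def wp(X):
  C=((np.atleast_2d(X)-P)@O-E[:3,3])@E[:3,:3]; return np.c_[f["fx"]*C[:,0]/C[:,2]+f["cx"],f["fy"]*C[:,1]/C[:,2]+f["cy"]]
im=cv2.resize(f["img"][:,:,::-1].copy(),None,fx=4,fy=4,interpolation=cv2.INTER_CUBIC)
for hx,hy in((.058,.08),(.050,.072)):
  X=T0+np.array([[-hx,-hy,.045],[-hx,hy,.045],[hx,hy,.045],[hx,-hy,.045]])@RT.T
  cv2.polylines(im,[np.int32((wp(X)+.5)*4)],True,(0,0,255),1)
for k in(0,.011): cv2.circle(im,tuple(np.int32((wp(P+O[:,2]*k)[0]+.5)*4)),4,(0,255,0),-1)
cv2.imwrite("pics/w3.png",im[860:1460,800:1500])
s=manip.grab_frame("side")
im=cv2.resize(s["img"][:,:,::-1].copy(),None,fx=5,fy=5,interpolation=cv2.INTER_CUBIC)
for k in(0,.011): cv2.circle(im,tuple(np.int32((proj(s,P+O[:,2]*k)[0]+.5)*5)),4,(0,255,0),-1)
X=T0+np.array([[-.058,-.08,.045],[-.058,.08,.045],[.058,.08,.045],[.058,-.08,.045]])@RT.T
cv2.polylines(im,[np.int32((proj(s,X)+.5)*5)],True,(0,0,255),1)
cv2.imwrite("pics/s3.png",im[1000:1600,500:1250])
```

```text
[0.59587596 0.20952438 0.1739136 ] [[ 2.75075824e-02  9.06001170e-01  4.22380412e-01]
 [ 9.99621594e-01 -2.49124566e-02 -1.16635582e-02]
 [-4.46637011e-05  4.22541417e-01 -9.06343615e-01]]
```

View pics/w3.png

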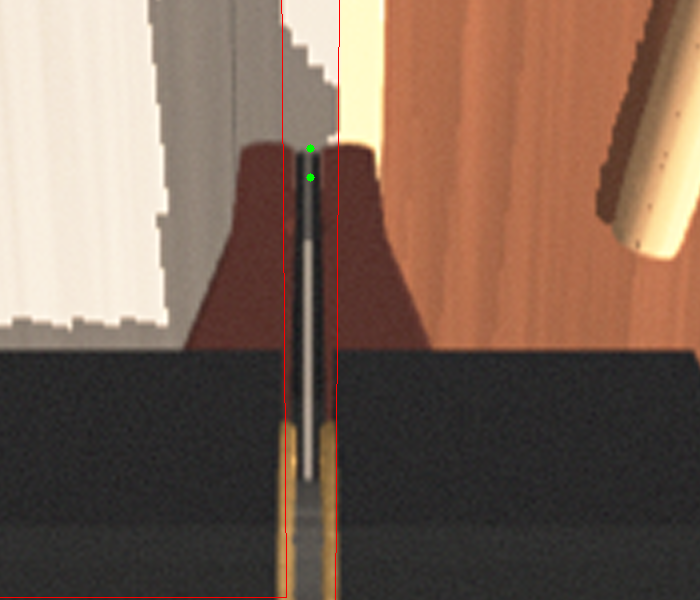

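View pics/s3.png

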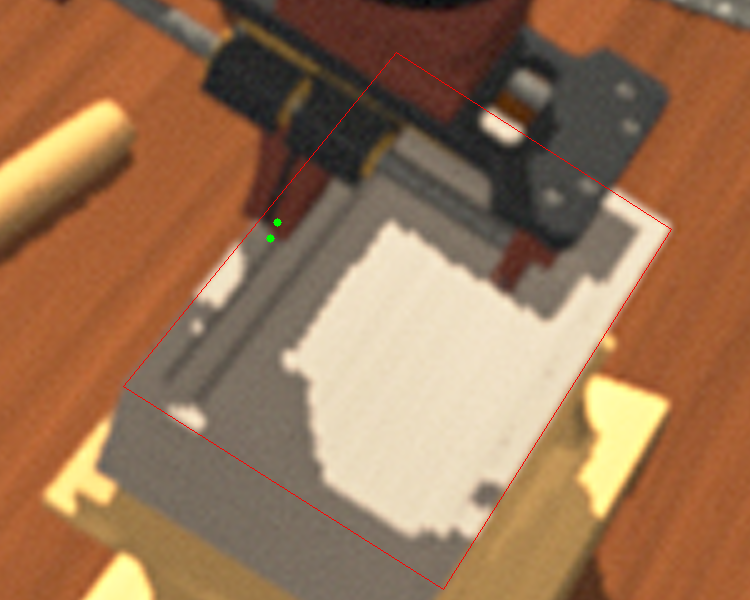

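Run:
```python
from bench import manip
from geo import *
import cv2
P=manip.current_position();O=manip.current_orientation()
print(manip.current_opening())
ims=[]
for n in("side","scene"):
  s=manip.grab_frame(n)
  c=proj(s,P)[0]; k=10
  x,y=int(c[0])-28,int(c[1])-28
  im=cv2.resize(s["img"][y:y+56,x:x+39+0*1,::-1] if 0 else s["img"][y:y+56,x:x+56,::-1].copy(),None,fx=7,fy=7,interpolation=cv2.INTER_CUBIC)
  im2=np.clip(im.astype(float)*1.7,0,255).astype(np.uint8)
  ims.append(im2)
cv2.imwrite("pics/c4.png",np.hstack(ims))
```

```text
0.00024552679289327364
```

View pics/c4.png

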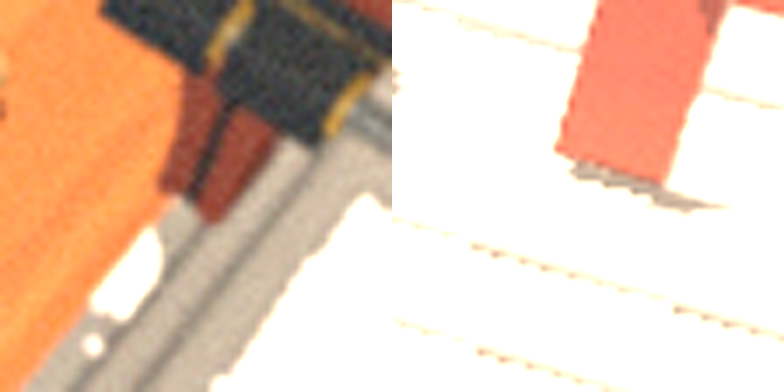

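Run:
```python
from bench import manip
from geo import *
P=manip.current_position();O=manip.current_orientation()
cs=proj(S,P)[0]; cd=proj(D,P)[0]
os_=cs.astype(int)-28; od=cd.astype(int)-28
a=os_+np.array([273,185])/7-.5; b=od+np.array([160,188])/7-.5
r=tri(a,b); print(r.x,r.fun.round(1)); print("in tool frame",O.T@(r.x-P)); print("in tray frame",RT.T@(r.x-T0))
print("TCP in tray",RT.T@(P-T0))
```

```text
[0.59761949 0.22030516 0.18928896] [ 0.2  0.3  0.3 -0.2]
in tool frame [ 0.01080459  0.00778778 -0.01327672]
in tray frame [0.06177736 0.01080125 0.05227884]
TCP in tray [ 5.39899245e-02 -3.71243502e-06  3.90022242e-02]
```

Run:
```python
from bench import manip
from geo import *
import cv2
P=manip.current_position();O=manip.current_orientation()
print(manip.current_opening(),manip.current_ft_force(),manip.current_clock())
k=6
for n in("side","scene"):
  s=manip.grab_frame(n)
  print(np.abs(s["R"]-(D if n=="side" else S)["R"]).max())
  im=cv2.resize(s["img"][:,:,::-1].copy(),None,fx=k,fy=k,interpolation=cv2.INTER_CUBIC)
  for z,c in((.045,(0,0,255)),(.025,(255,0,0))):
   for hx,hy in((.058,.08),(.050,.072))[:2 if z==.045 else 1]:
    X=T0+np.array([[-hx,-hy,z],[-hx,hy,z],[hx,hy,z],[hx,-hy,z]])@RT.T
    cv2.polylines(im,[np.int32((proj(s,X)+.5)*k)],True,c,1)
  X=P+np.array([[-.01,.008,.011],[.01,.008,.011],[.01,.008,-.03],[-.01,.008,-.03]])@O.T
  cv2.polylines(im,[np.int32((proj(s,X)+.5)*k)],True,(0,255,0),1)
  x,y=np.int32(proj(s,P)[0]*k); cv2.imwrite(f"pics/d_{n}.png",im[max(0,y-280):y+280,max(0,x-350):x+350])
f=manip.grab_frame("wrist"); cv2.imwrite("pics/d_w.png",f["img"][:,:,::-1])
```

```text
0.0005099501303706547 [ 0.21447278 -0.22809297 -0.43453651] 7.525
0.0
0.0
```

View pics/d_side.png

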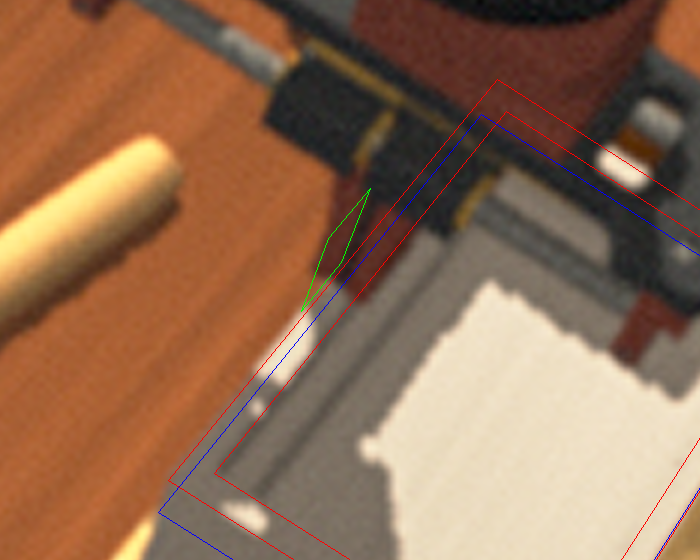

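View pics/d_scene.png

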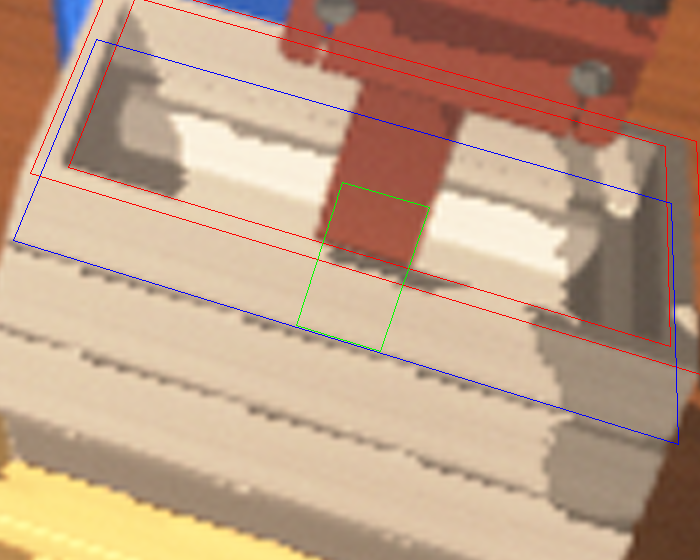

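Run:
```python
from bench import manip
from geo import *
f=manip.grab_frame("wrist");E=f["hand_eye"]
for z in (.011,0,-.005,-.01,-.013,-.016,-.02):
  C=(np.array([[.01,.008,z],[.01,-.008,z],[-.01,.008,z]])-E[:3,3])@E[:3,:3]
  u=np.c_[f["fx"]*C[:,0]/C[:,2]+f["cx"],f["fy"]*C[:,1]/C[:,2]+f["cy"]]
  print(z,((u+.5)*4-[800,860]).round())
```

```text
0.011 [[361.  89.]
 [259.  89.]
 [360. 205.]]
0 [[364. 116.]
 [256. 116.]
 [363. 238.]]
-0.005 [[366. 129.]
 [255. 130.]
 [364. 253.]]
-0.01 [[367. 143.]
 [254. 143.]
 [365. 270.]]
-0.013 [[368. 152.]
 [253. 152.]
 [366. 281.]]
-0.016 [[369. 161.]
 [252. 161.]
 [367. 291.]]
-0.02 [[370. 174.]
 [251. 174.]
 [369. 306.]]
```

All three views put the real fingertips about 11–13 mm *behind* the TCP, not 11 mm ahead as `tip_extent` says. That also explains why the jaws closed empty. I'll measure the offset by touching the rim gently.

Run:
```python
from bench import manip
from geo import *
P=manip.current_position();O=manip.current_orientation()
r=manip.move_linear(P+O[:,2]*.011,v=.015,stop_force=3)
P1=manip.current_position()
print(r,"advance",(P1-P)@O[:,2],"TCP in tray",RT.T@(P1-T0),manip.current_ft_force(),manip.current_clock())
```

```text
True advance 0.005913525406159221 TCP in tray [5.40733867e-02 3.93067030e-05 3.31016927e-02] [-1.49473732 -0.39577263  3.82058084] 8.2083
```

```bash
sed -i 's/.045-depth+.011/.045-depth-.012/' geo.py
python3 - <<'E'
from bench import manip
from geo import *
import cv2
P=manip.current_position();O=manip.current_orientation()
manip.move_linear(P-O[:,2]*.008,v=.05)
manip.move_gripper(.04)
p,Q=grip(T0,RT,depth=.0165)
print(manip.move_linear(p,Q,v=.05,stop_force=5),(manip.current_position()-p).round(4),manip.current_ft_force())
manip.move_gripper(0.0)
print(manip.current_opening(),manip.current_ft_force(),manip.current_clock())
k=6
s=manip.grab_frame("scene")
im=cv2.resize(s["img"][:,:,::-1].copy(),None,fx=k,fy=k,interpolation=cv2.INTER_CUBIC)
x,y=np.int32(proj(s,p)[0]*k); cv2.imwrite("pics/g1.png",im[max(0,y-280):y+280,max(0,x-350):x+350])
cv2.imwrite("pics/g1w.png",manip.grab_frame("wrist")["img"][:,:,::-1])
E
```

```text
False [-0.0001 -0.0001 -0.0004] [-0.10134616 -1.04665464  0.3875152 ]
0.007651970804021453 [-0.47261987 -0.3690764   2.11111389] 10.5417
```

View pics/g1.png

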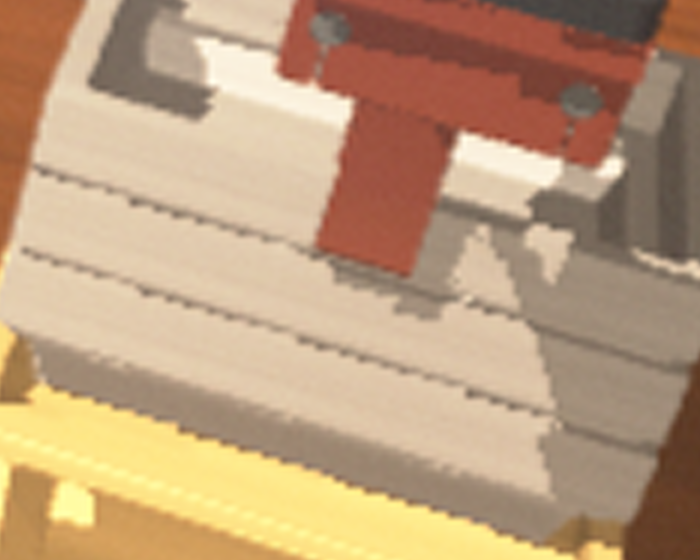

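View pics/g1w.png

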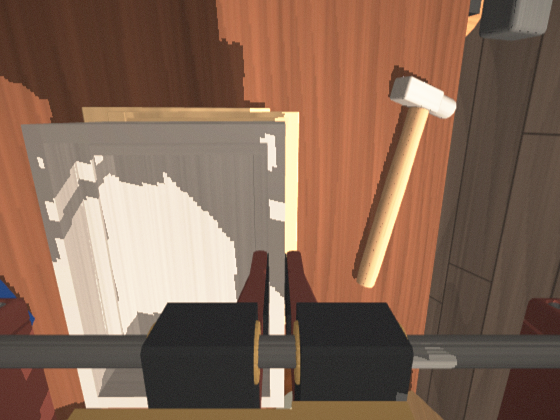

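Gripped: the opening is 7.7 mm (8 mm hem), and the fingertip ends just above the first groove line. Drawing out along tray z.

Run:
```python
from bench import manip
from geo import *
import cv2
P=manip.current_position();u=RT[:,2]
print(manip.move_linear(P+u*.05,v=.05,stop_force=20),manip.current_ft_force(),manip.current_opening(),manip.current_clock())
cv2.imwrite("pics/l1.png",np.hstack([manip.grab_frame(n)["img"][100:400,lo:lo+390,::-1] for n,lo in(("side",0),("scene",170))]))
```

```text
False [-0.02037674 -0.02909794 -1.44764006] 0.007509498991886932 11.7917
```

View pics/l1.png

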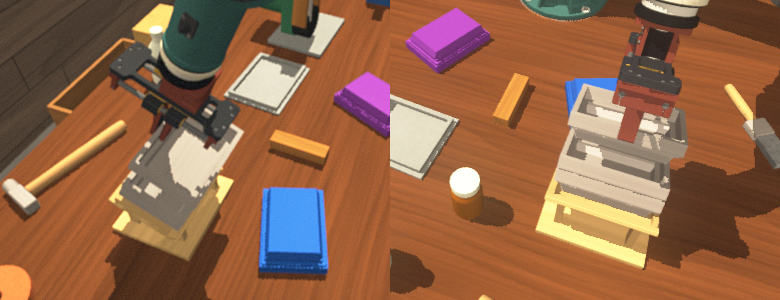

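Run:
```python
from bench import manip
from geo import *
import cv2
P=manip.current_position();u=RT[:,2]
manip.move_linear(P+u*.06+[0,0,.05],v=.12)
d=.0165
manip.movep(*grip(np.array([.55,.19,.24]),rz(-.03),depth=d))
manip.movep(*grip(H+[0,0,.12],RH,depth=d))
print(manip.current_ft_force(),manip.current_opening(),manip.current_clock())
a,b=[manip.grab_frame(n) for n in("side","scene")]
np.save("pics/ls.npy",a["img"]);np.save("pics/lc.npy",b["img"])
def ov(f,o,R):
  im=f["img"][:,:,::-1].copy()
  for z,hx,hy in((.045,.058,.08),(0,.043,.065)):
    X=o+np.array([[-hx,-hy,z],[-hx,hy,z],[hx,hy,z],[hx,-hy,z]])@R.T
    cv2.polylines(im,[np.int32(proj(f,X)*8)],True,(0,0,255),1,cv2.LINE_AA,3)
  return im
z=lambda im,x,y:cv2.resize(im[y:y+200,x:x+160],None,fx=2.5,fy=2.5,interpolation=cv2.INTER_CUBIC)
o=H+[0,0,.12]
xs=[int(proj(f,o)[0][0])-80 for f in(a,b)];ys=[max(0,int(proj(f,o)[0][1])-100) for f in(a,b)]
print(xs,ys)
cv2.imwrite("pics/p1.png",np.hstack([z(ov(a,o,RH),xs[0],ys[0]),z(ov(b,o,RH),max(0,xs[1]),ys[1])]))
```

```text
[-0.51575851  0.03057181 -2.41916695] 0.00759848226966734 14.9667
[187, 86] [41, 91]
```

View pics/p1.png

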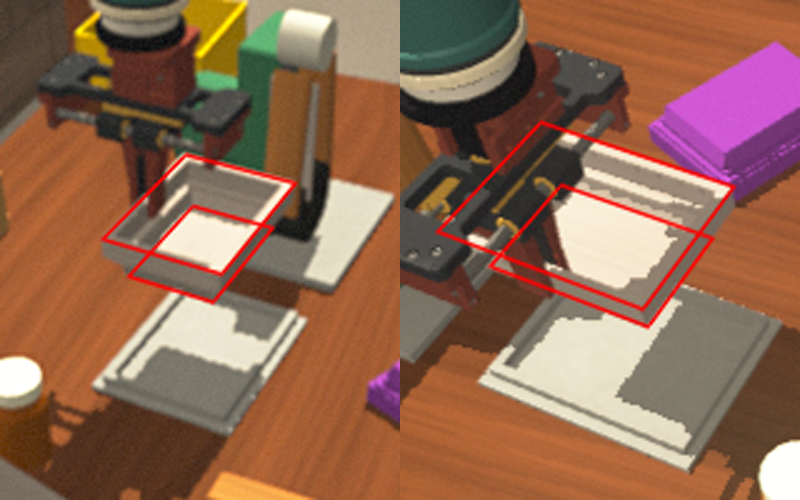

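The tray hangs level, and its rim matches the model to about 1 px in both views. Lowering.

Run:
```python
from bench import manip
from geo import *
import cv2
d=.0165
p,Q=grip(H+[0,0,.022],RH,depth=d); print(manip.move_linear(p,Q,v=.08,stop_force=10))
p,Q=grip(H+[0,0,-.003],RH,depth=d); r=manip.move_linear(p,Q,v=.015,stop_force=3)
print(r,manip.current_position()-grip(H,RH,depth=d)[0],manip.current_ft_force(),manip.current_opening(),manip.current_clock())
manip.pause(.2)
a,b=[manip.grab_frame(n) for n in("side","scene")]
def ov(f,o,R):
  im=f["img"][:,:,::-1].copy()
  for z,hx,hy in((.045,.058,.08),):
    X=o+np.array([[-hx,-hy,z],[-hx,hy,z],[hx,hy,z],[hx,-hy,z]])@R.T
    cv2.polylines(im,[np.int32(proj(f,X)*8)],True,(0,0,255),1,cv2.LINE_AA,3)
  return im
z=lambda im,x,y:cv2.resize(im[y:y+150,x:x+160],None,fx=2.5,fy=2.5,interpolation=cv2.INTER_CUBIC)
cv2.imwrite("pics/p2.png",np.hstack([z(ov(a,H,RH),187,100),z(ov(b,H,RH),100,150)]))
```

```text
False
True [ 1.40254623e-05  5.83195296e-06 -1.75482081e-03] [ 0.11590112 -0.07160517  5.70758057] 0.007764973482305086 17.875
```

View pics/p2.png

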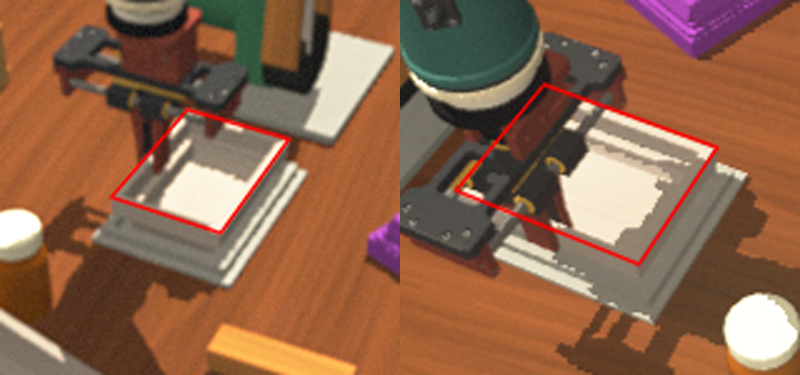

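Floor contact came at −1.8 mm (model height), and the tray is inside the fence. Releasing and retreating.

Run:
```python
from bench import manip
from geo import *
import cv2
manip.move_gripper(.035)
P=manip.current_position()
manip.move_linear(P+[0,0,.06],v=.06); manip.move_linear(P+[0,0,.30],v=.2)
o=manip.current_orientation()
manip.movep([.40,.05,.40],o)
print(manip.current_clock())
a,b=[manip.grab_frame(n) for n in("side","scene")]
def ov(f,o,R):
  im=f["img"][:,:,::-1].copy()
  for z,hx,hy in((.045,.058,.08),):
    X=o+np.array([[-hx,-hy,z],[-hx,hy,z],[hx,hy,z],[hx,-hy,z]])@R.T
    cv2.polylines(im,[np.int32(proj(f,X)*8)],True,(0,0,255),1,cv2.LINE_AA,3)
  return im
z=lambda im,x,y:cv2.resize(im[y:y+150,x:x+160],None,fx=2.5,fy=2.5,interpolation=cv2.INTER_CUBIC)
cv2.imwrite("pics/p3.png",np.hstack([z(ov(a,H,RH),187,100),z(ov(b,H,RH),100,150)]))
um=T0-RT[:,2]*.024
im=np.hstack([ov(a,um,RT)[150:400,60:460],ov(b,um,RT)[150:400,160:560]]); cv2.imwrite("pics/p4.png",im)
```

```text
22.5583
```

View pics/p3.png

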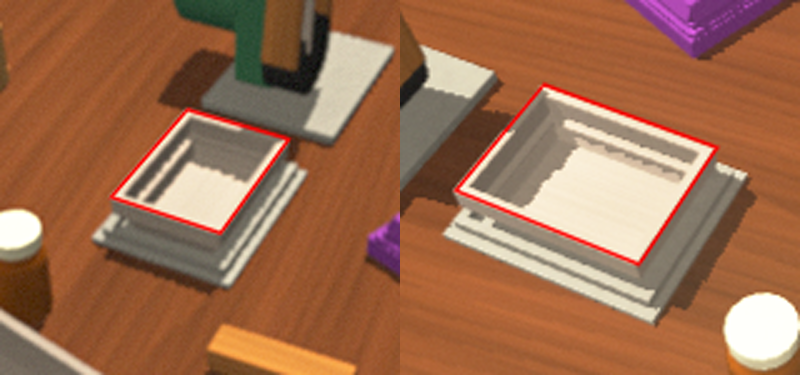

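View pics/p4.png

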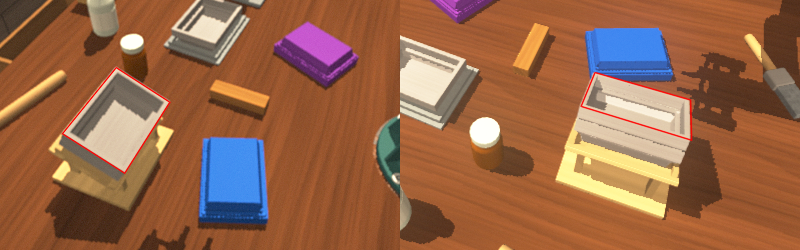

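Both views show the placed tray's rim on the model of a tray flat and centred in the holder. The middle tray is on its predicted original pose, and the jar and blank have not moved. Handing in.

```bash
python3 -c "
from bench import manip
print(manip.current_qvel().round(4) if hasattr(manip.current_qvel(),'round') else manip.current_qvel()); manip.hand_in(); print(manip.current_clock())"
```

```text
[0.0013 0.0011 0.0005 0.0002 0.0031 0.0024]
the job is handed in; nothing more can be done
the job is handed in; nothing more can be done
```

I took the top tray off by its upper hem, drew it out along its own axis, levelled it and lowered it into the holder. I let go once it touched the floor, and handed in at about 22.6 s of the 35 s. `hand_in()` reports no verdict.

**Last checks (side and scene pictures):**
- **Placed tray:** its rim lies within about 1 px of the model of a tray level and centred in the holder.
- **Trays in the rack:** the middle tray is where it should have been at the start. I did not measure the lowest tray separately, but it looks undisturbed below the middle one.
- **Jar and blank:** by eye, both stand where they were.
- **Arm:** the gripper was clear of everything before I handed in.

**What disagreed:**
- **Fingertips:** they are about 12 mm behind the TCP, not 11 mm ahead as `manip.tip_extent` says. The first grip therefore closed on nothing above the rim. I found the cause in the pictures, measured it with a light touch on the rim (3 N stop, about 4 N read) and gripped again.
- **Floor contact:** the tray touched down about 1.8 mm lower than I had calculated, close to the 2 mm calibration error.

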